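Check a plate viscometer's gap with a taper gauge

ROBOT

A 6-joint arm with a two-finger parallel gripper is mounted at the origin on the work surface. World frame = base frame: x ahead of the robot, y to its left, z up, the work surface at z = 0. Lengths are in mm, angles in rad, forces in N, time in s.
With the tool pointing down it reaches from about 350 to 775 mm from the base axis. Payload 7.3 kg.
Tool frame: the origin (TCP) lies between the finger pads; the fingertips stand 22 mm ahead of it and the grasp point (between the pads) lies 3 mm ahead of it; z points along the fingers, x is the direction in which the jaws open and shut, and the axes are right-handed (so a half turn about z gives the same grasp; the last joint's range is limited). The gripper opens to 92 mm and grips with 3 to 60 N. Pads are 19 mm wide; open, the fingers measure 130 mm over their backs; the gripper's body (75 mm by 190 mm) begins 47 mm behind the grasp point.
Start: joints at [-1.427, 0.342, 1.524, -0, 1.275, -0.146], TCP at [150.047, -503.122, 219.941] pointing down, gripper open.
Joint ranges: [-2.53, 2.53], [-0.77, 2.02], [0.04, 2.7], [-1, 4.14], [0.28, 2.66], [-3.11, 3.11]. Speed limits (rad/s): [2.57, 2.57, 3.14, 3.14, 3.14, 3.14].

INTERFACE

Orientations are given as [roll, pitch, yaw] about the fixed x, y, z axes, in that order (R = Rz(yaw) Ry(pitch) Rx(roll)).
In Python, from plant import * gives the robot as it stands. The module is installed in compiled form; this text tells all that it offers.
- The arm moves only by the shell command python3 -m handwheel 'ROWS' [OPENING]. ROWS is a JSON object of lists of equal length, an entry for each row: "translation": the shift along the world's x, y, z in units of 15 cm (1.0 is 15 cm), a list of three; "twist": the turn about the world's z in units of 90 degrees (1.0 is 90 degrees). In form: {"translation": [[tx, ty, tz], ...], "twist": [twist, ...]}. A call has exactly 8 rows; each row shifts and turns the pose as measured when the row begins; what a row does not reach is not made up. A row lasts 1/8 s, in which the tool goes at most 62.5 mm and 10.7 degrees, less where a joint would pass 70% of its speed; a pose out of reach is approached as far as the arm can. A call with a number of a shift or a turn outside -1 to 1 is refused whole. A call with a gripper value outside its range is refused whole. OPENING is the closure in counts, from 0 (fully open) to 255 (shut), set as the call begins (- or left out, the last holds). The fingers move at their own pace and stop on an object; the grip force is fixed at half the most. Time passes only in rows, so rows that do not move let the fingers close, or fill a call up. It gives the time, the measured TCP pose, the force and the opening at its end, in the units of the state.
- get_obs(): the state, without advancing time (a new reading comes with each control period).
- capture(name): name is "scene" or "top"; returns a dict with "img" (384x512x3 uint8, red, green, blue), "vertical_fov" (degrees; the focal length in pixels is half the picture's height over the tangent of half this angle, whatever the lens; pixels are square), "cx", "cy" (the principal point, pixels), "world_from_camera" (4x4, takes a point from camera to world coordinates). Camera axes: x right, y up, looking along -z (the intrinsics and any distortion apply to the point x, -y, -z); pixel columns grow to the right and rows downward; lengths in mm; the calibration is good to about 2 mm. A picture is of the moment at which its call begins. There is no depth.
- close_job(): hands the job in, once; it reports no verdict.
Trained networks look in the newest picture that a camera, given by its name, has taken for a name from the list of things; names that differ only in an ending like _2 or _b are one class to them, and where a whole thing is asked for, a point or a joint stands for the part that bears it (a point fixed in the world has none). Each returns a list of dicts, best first, with "score" (0 to 1); they miss things now and then, are a little off and sometimes report something else, mostly with a low value. They report only what shows in the picture. A call takes as long as a camera call. They do not tell look-alikes from the thing itself.
- search_frame(camera, label): "position" ([x, y, z] in mm, in the coordinates of the camera as it stood for that picture, good to about 4 mm: the middle of the surface that is visible of it).
- spot_point(camera, label): "position" ([x, y, z] in mm, in the coordinates of the camera as it stood for that picture, good to about 4 mm: a listed point, or the origin of a listed thing).
The state is a dict: "time": time; "joint_positions": joint angles; "dq": joint speeds; "tau": joint torques, N m; "tool_pos": TCP position; "tcp_rot": TCP orientation; "contact_force": force on the tool from outside, world axes, zero at the start; "moment": the same for the moment, N m; "grip_width": finger opening in mm.
Only numpy, scipy, OpenCV 4.12 (cv2) and the standard library are available. Lean on these libraries where they do the work, as an engineer would, in place of code of your own. Each camera call takes 0.05 s, during which the arm holds its last target.

TASK

Check the gap of the plate viscometer: pick up the taper gauge by its orange handle, lay the blade flat on the lower plate and slide it, tip first, under the middle of the round upper plate until it just drags snugly between the two plates, without forcing the upper plate up. Finish still holding the gauge at that depth, so that the gap can be read off the blade. Leave the black bottle and the two sample jars as they are.

Things in the scene. Friction and masses are not known exactly. Their poses are not given: they have to be found in the camera images.
- gauge: Steel taper gauge lying flat on the bench, about 110 g. Origin: under the middle of its orange handle (50 long along x, 18 wide along y, 28 mm high, z up), underside level with the blade's. The straight steel blade, 14 mm wide with black graduation ticks on top, leaves the handle at x = +25 and ends at x = +175 mm. Flat underside (z = 0); its thickness falls evenly from 9 mm at the handle to 1.5 mm at the tip (1 mm per 20 mm of length).
- gauge_tip (a point): Middle of the underside of the blade's thin end, 175 mm from the gauge's origin along its x.
- viscometer: White bench-top plate viscometer, fixed. Origin on the bench under the common axis of the two plates. Its own x points from the plates to the column, roughly to the robot's left. Base 200 wide (y), from x = -85 to +235 mm, top 45 mm above the bench; column from x = +120 to +210, 130 wide, 410 mm high. The plates are open all round except on the column side.
- lower_plate: Fixed round lower plate of dark steel, 100 mm in diameter, part of the viscometer. Origin at the centre of its flat upper face, 75 mm above the bench. Both plates and the blade are polished and slide easily on each other (friction about 0.25).
- head: Grey measuring head on the column, above the plates; its height differs from start to start and it does not move. Origin on the plate axis, at the height of the upper plate's underside at rest. Housing 82 wide (y), from x = -45 to +120 mm (x towards the column), from 115 to 227 mm above this origin, its collar on the axis (48 mm in diameter) from 103 mm; between the head and the upper plate there is only a thin shaft with a 22 mm coupling.
- upper_plate (a point): Centre of the underside of the round bright metal upper plate, 50 mm in diameter and 6 mm thick, exactly above the lower plate's centre. The gap between the plates is 3.2 to 5.2 mm at rest.
- spindle (a joint): How far the sprung spindle with the upper plate has been pushed up from its rest, in m (0 at rest, at most 0.004). It starts to lift at about 2.4 N and needs 8 N more for each mm.
- bottle: Loose black bottle with a paper band, 62 mm in diameter and 170 mm high; origin under its middle. To be left alone.
- jar_a: Loose sample jar, beige with a white cap, 47 mm in diameter and 74 mm high; origin under its middle. To be left alone.
- jar_b: A second jar of the same kind. To be left alone.
Things that resemble listed ones, but are neither listed nor needed, are in the scene too. Several things look just like the gauge: the one meant starts farthest to the robot's right.

How it is judged:
By the outcome, as a careful person would: the job done as asked, in the order asked, and still so for the second after the job is handed in, while the arm keeps its last pose, push and grip.
It also fails if it takes over 48 s, if anything falls off the work surface, if the arm or the gripper's body presses on something with over 40 N, if the wrist force passes 120 N, or if a joint passes its speed limit or range.

## Working session

There is one attempt and no reset: what is moved stays moved. The work goes in short steps, Python scripts to look and compute and a shell command to move; the robot and the scene stay as the last step left them, time stands still between calls to the robot, and variables do not carry over. Pictures are saved under pics/ and viewed, and the job is handed in when it is done.

```bash
mkdir -p pics; python3 - <<'E'
from plant import *
import cv2
o=get_obs(); print({k:o[k] for k in('time','tool_pos','tcp_rot','contact_force','grip_width')})
for n in('scene','top'):
    c=capture(n); print(n,c['vertical_fov'],c['cx'],c['cy'],c['world_from_camera'],[k for k in c])
    cv2.imwrite(f'pics/{n}0.png',c['img'][:,:,::-1])
E
```

```text
{'time': 0.0, 'tool_pos': array([ 149.99175639, -502.69258777,  219.2409961 ]), 'tcp_rot': array([-3.14138093e+00,  1.51318879e-03, -1.28099277e+00]), 'contact_force': array([-1.21220439,  0.32133782,  0.41334079]), 'grip_width': 92.0222284110538}
scene 56.54907453047903 257.5669946993616 188.86252450981155 [[-4.61729724e-01 -5.18989210e-01  7.19344050e-01  1.19980077e+03]
 [ 8.86770655e-01 -2.89331565e-01  3.60451178e-01  3.13805963e+02]
 [ 2.10586678e-02  8.04324217e-01  5.93817385e-01  6.12565349e+02]
 [ 0.00000000e+00  0.00000000e+00  0.00000000e+00  1.00000000e+00]] ['img', 'vertical_fov', 'cx', 'cy', 'world_from_camera']
top 54.72664322827457 255.99640745601837 192.9805032748522 [[ 2.73308231e-02  9.95129562e-01 -9.47110375e-02  4.81400547e+02]
 [-9.99527388e-01  2.85389675e-02  1.14248989e-02  2.16898566e+01]
 [ 1.40722099e-02  9.43540240e-02  9.95439245e-01  9.94902237e+02]
 [ 0.00000000e+00  0.00000000e+00  0.00000000e+00  1.00000000e+00]] ['img', 'vertical_fov', 'cx', 'cy', 'world_from_camera']
```

View pics/scene0.png

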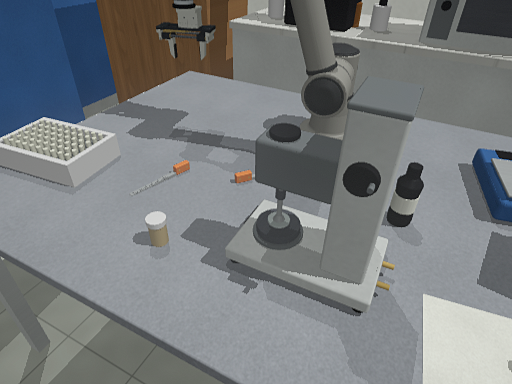

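View pics/top0.png

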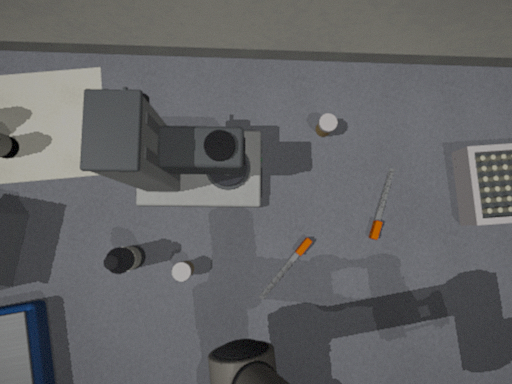

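The top view (up is +x, right is the robot's right) shows two candidate gauges: one with its handle at (377,230) and tip at about (390,170), the other with its handle at (304,247) and tip at about (265,295). The first is farther right. The viscometer is at (200,165), with the upper plate hidden under the head. The jars are at (328,122) and (181,271), and the bottle at (125,259).

```bash
cat > h.py <<'E'
import numpy as np, cv2
from plant import *
def ray(c,u,v):
    f=c['img'].shape[0]/2/np.tan(np.radians(c['vertical_fov'])/2)
    d=np.array([(u-c['cx'])/f,-(v-c['cy'])/f,-1]); T=np.array(c['world_from_camera'])
    return T[:3,3],T[:3,:3]@d
def at_z(c,u,v,z):
    o,d=ray(c,u,v); return o+d*(z-o[2])/d[2]
def proj(c,p):
    T=np.array(c['world_from_camera']); q=T[:3,:3].T@(np.array(p,float)-T[:3,3])
    f=c['img'].shape[0]/2/np.tan(np.radians(c['vertical_fov'])/2)
    return c['cx']+f*q[0]/-q[2], c['cy']-f*q[1]/-q[2]
def w(c,p): T=np.array(c['world_from_camera']); return T[:3,:3]@np.array(p)+T[:3,3]
E
python3 - <<'E'
from h import *
for n in('top','scene'):
    c=capture(n); np.save(f'{n}.npy',c,allow_pickle=True)
    for l in('gauge','gauge_tip','viscometer','lower_plate','head','upper_plate','bottle','jar_a'):
        for r in spot_point(n,l): 
            if r['score']>.3: print(n,l,round(r['score'],2),w(c,r['position']).round(1))
c=np.load('top.npy',allow_pickle=True).item()
cv2.imwrite('pics/crop1.png',cv2.resize(c['img'][155:250,340:440,::-1],None,fx=6,fy=6,interpolation=cv2.INTER_CUBIC))
c=np.load('scene.npy',allow_pickle=True).item()
cv2.imwrite('pics/crop2.png',cv2.resize(c['img'][150:280,130:330,::-1],None,fx=4,fy=4,interpolation=cv2.INTER_CUBIC))
E
```

```text
top gauge 0.94 [ 490.7 -308.4    4.9]
top gauge 0.86 [ 436.8 -111.9    2.5]
top gauge_tip 0.67 [ 6.566e+02 -3.612e+02 -1.000e-01]
top gauge_tip 0.59 [ 3.014e+02 -7.200e+00  3.000e-01]
top viscometer 0.57 [639.5  84.1   5.9]
top lower_plate 0.53 [638.9  82.3  79.3]
top head 0.81 [637.7  87.2  80.3]
top bottle 0.97 [400.2 325.9   1.5]
top jar_a 0.8 [ 753.3 -170.6   -2.7]
top jar_a 0.67 [373.2 188.5   1.7]
scene gauge 0.9 [ 489.  -301.9    3.2]
scene gauge_tip 0.88 [ 653.7 -363.5   -1.3]
scene viscometer 0.79 [635.1  87.3   1.5]
scene head 0.87 [638.5  85.9  83. ]
scene upper_plate 0.7 [637.2  88.3  77.3]
scene bottle 0.64 [401.3 323.7   2.1]
scene jar_a 0.8 [ 756.5 -167.7    0. ]
```

View pics/crop1.png

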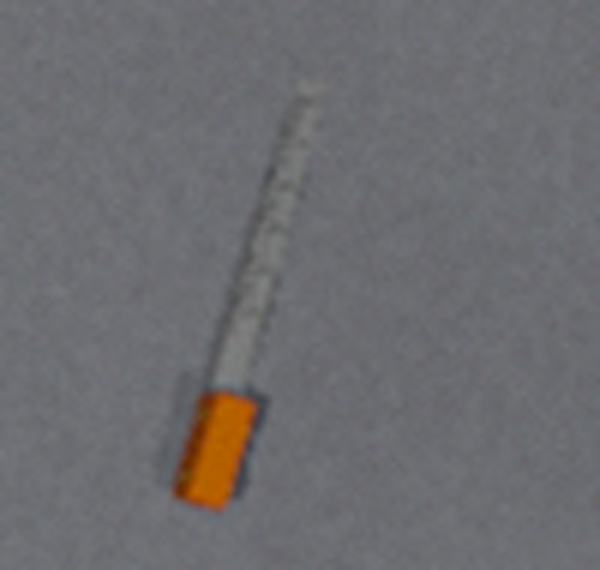

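View pics/crop2.png

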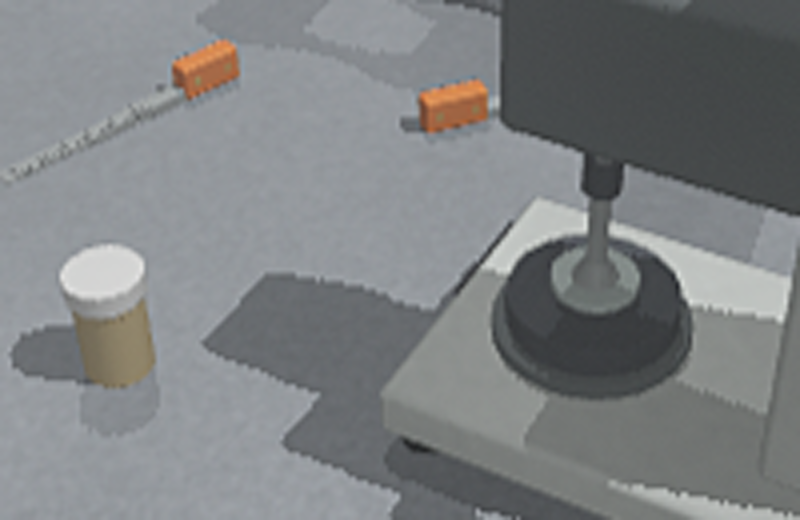

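The right-hand gauge at (377,230) is confirmed in the close crop: orange handle nearest the robot, ticked blade pointing roughly +x and slightly to the right. Next I'll fit its pose and the plate axis precisely.

```bash
cat > fit.py <<'E'
from h import *
from scipy.optimize import minimize
C={n:np.load(f'{n}.npy',allow_pickle=True).item() for n in('top','scene')}
def box(x,y,a,x0,x1,hw,z0,z1):
    P=np.array([[i,j,k] for i in(x0,x1) for j in(-hw,hw) for k in(z0,z1)],float)
    c,s=np.cos(a),np.sin(a); return P@np.array([[c,s,0],[-s,c,0],[0,0,1]])+[x,y,0]
M={}
for n,c in C.items():
    im=c['img'].astype(int); m=((im[...,0]-im[...,2]>60)&(im[...,0]-im[...,1]>30)).astype(np.uint8)
    u,v=proj(c,[490,-305,14]); k=np.zeros_like(m); cv2.circle(k,(int(u),int(v)),25,1,-1); M[n]=m*k
    print(n,M[n].sum())
def cost(p,names,S=8):
    t=0
    for n in names:
        c=C[n]; uv=np.array([proj(c,q) for q in box(*p,-25,25,9,0,28)])
        h=cv2.convexHull(((uv+.5)*S).astype(np.float32)).round().astype(int)
        k=np.zeros((384*S//1,512*S),np.uint8) if 0 else None
        u0,v0=(uv.mean(0)-30).astype(int)
        k=np.zeros((60*S,60*S),np.uint8); cv2.fillPoly(k,[h-np.array([[u0*S,v0*S]])],1)
        k=cv2.resize(k.astype(np.float32),(60,60),interpolation=cv2.INTER_AREA)
        t+=np.abs(k-M[n][v0:v0+60,u0:u0+60]).sum()/M[n].sum()
    return t
for names in(['top'],['scene'],['top','scene']):
    r=minimize(cost,[490,-305,-.32],args=(names,),method='Nelder-Mead',options=dict(initial_simplex=[[490,-305,-.32],[498,-305,-.32],[490,-297,-.32],[490,-305,-.2]]))
    print(names,r.x.round(3),r.fun, 'tip',(r.x[:2]+175*np.array([np.cos(r.x[2]),np.sin(r.x[2])])).round(1))
c=C['top']; print('tip px top', at_z(c,340+(311.5)/6-.5,155+86/6-.5,1))
print('tip pred px',proj(c,[657,-360,1]))
E
python3 fit.py
python3 - <<'E'
from h import *
c=np.load('scene.npy',allow_pickle=True).item()
im=c['img'][195:265,225:335,::-1]
cv2.imwrite('pics/crop3.png',cv2.resize(im,None,fx=7,fy=7,interpolation=cv2.INTER_CUBIC))
c=np.load('top.npy',allow_pickle=True).item()
cv2.imwrite('pics/crop4.png',cv2.resize(c['img'][110:225,70:290,::-1],None,fx=3.6,fy=3.6,interpolation=cv2.INTER_CUBIC))
E
```

```text
top 173
scene 149
['top'] [ 4.86403e+02 -3.07653e+02 -2.48000e-01] 0.17575867052023122 tip [ 656.1 -350.5]
['scene'] [ 4.87242e+02 -3.06947e+02 -1.11000e-01] 0.23731124161073824 tip [ 661.2 -326.3]
['top', 'scene'] [ 4.86921e+02 -3.07474e+02 -2.44000e-01] 0.4377170054699926 tip [ 656.7 -349.7]
tip px top [ 652.53742495 -356.43828763    1.        ]
tip pred px (np.float64(392.7065263369966), np.float64(167.251132985582))
```

View pics/crop3.png

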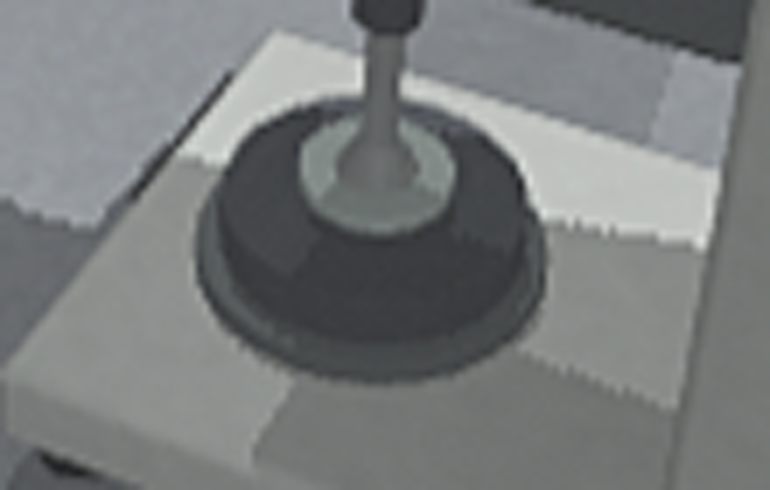

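View pics/crop4.png

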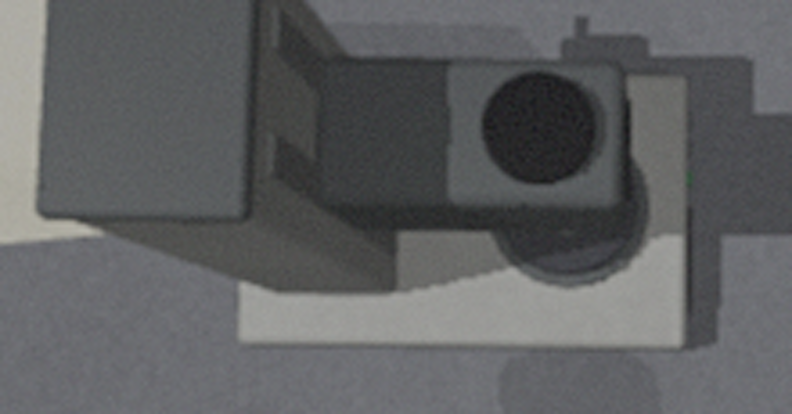

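```bash
python3 - <<'E'
from h import *
c=np.load('scene.npy',allow_pickle=True).item(); t=np.load('top.npy',allow_pickle=True).item()
f=lambda x,y:(225+(x+.5)/7-.5,195+(y+.5)/7-.5)
g=lambda x,y:(340+(x+.5)/6-.5,155+(y+.5)/6-.5)
k=lambda x,y:(70+(x+.5)/3.6-.5,110+(y+.5)/3.6-.5)
print('upper ctr@85',at_z(c,*f(379,168),85))
for p in((299,168),(459,168),(379,237)): print('  edge',at_z(c,*f(*p),85))
print('lower ell bottom',at_z(c,*f(372,345),75),'L',at_z(c,*f(218,215),75),'R',at_z(c,*f(528,215),75))
for p,z in (((640,205),75),((605,275),75),((505,240),75),((685,345),45),((238,342),45),((687,80),45)): print('top',p,at_z(t,*k(*p),z))
b=at_z(t,*g(235,390),9);e=at_z(t,*g(311.5,86),1.5); print('blade',b,e,np.arctan2(*(e-b)[[1,0]]),np.linalg.norm((e-b)[:2]))
o=get_obs(); print(o['tool_pos'])
print('TCP px scene',proj(c,o['tool_pos']),'tips',proj(c,o['tool_pos']-[0,0,22]))
print(o['joint_positions'])
cv2.imwrite('pics/grip.png',cv2.resize(c['img'][0:80,130:240,::-1],None,fx=6,fy=6,interpolation=cv2.INTER_CUBIC))
E
```

```text
upper ctr@85 [637.04404584  86.75542259  85.        ]
  edge [649.43195716  64.29958235  85.        ]
  edge [624.63078031 109.25722297  85.        ]
  edge [666.46932504 100.33566242  85.        ]
lower ell bottom [700.56972095 114.37851857  75.        ] L [671.78222764  46.98523667  75.        ] R [624.00407735 133.7754761   75.        ]
top (640, 205) [634.75901252  34.45216875  75.        ]
top (605, 275) [585.02511173  57.23264452  75.        ]
top (505, 240) [607.43766598 127.31090979  75.        ]
top (685, 345) [ 5.39901797e+02 -1.41931608e-01  4.50000000e+01]
top (238, 342) [533.09301979 316.85258326  45.        ]
top (687, 80) [732.50367437   3.47950011  45.        ]
blade [ 513.41761904 -318.49065399    9.        ] [ 652.22876705 -356.47423337    1.5       ] -0.2670966778885091 143.91416579327407
[ 150.03816666 -503.12497365  219.94903766]
TCP px scene (np.float64(188.55586184040232), np.float64(59.35422370010713)) tips (np.float64(189.1239871324109), np.float64(65.53444458276942))
[-1.42703375e+00  3.41985107e-01  1.52409773e+00  2.80373051e-05
  1.27540553e+00 -1.45986834e-01]
```

View pics/grip.png

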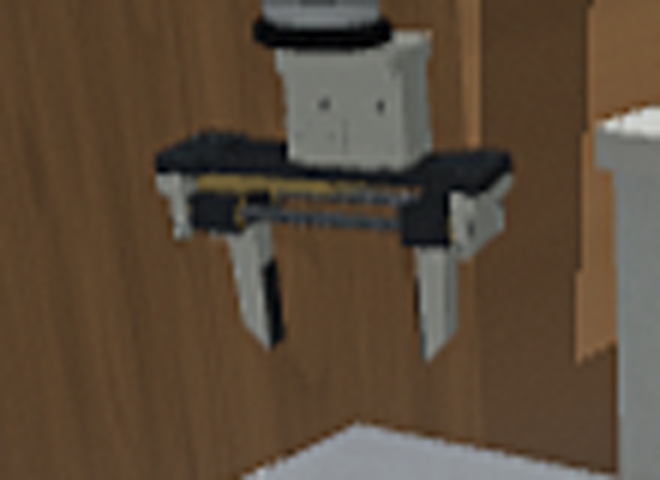

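The predicted and observed fingertip pixels in the scene view differ by about 7 px, so I'll check for lens distortion using straight edges.

```bash
cat > dist.py <<'E'
from h import *
from scipy.optimize import minimize_scalar
def edgepts(c,cols,vguess,half=6,axis=0):
    g=cv2.GaussianBlur(cv2.cvtColor(c['img'],cv2.COLOR_RGB2GRAY),(0,0),1).astype(float)
    if axis: g=g.T
    P=[]
    for u in cols:
        v0=int(round(vguess(u))); s=np.abs(np.diff(g[v0-half:v0+half+1,u])); i=s.argmax()
        if s[i]<4 or i in(0,len(s)-1): continue
        a,b,d=s[i-1],s[i],s[i+1]; P.append((u,v0-half+i+.5+.5*(a-d)/(a-2*b+d)))
    P=np.array(P); 
    for _ in range(3):
        q=np.polyfit(P[:,0],P[:,1],2); r=P[:,1]-np.polyval(q,P[:,0]); P=P[abs(r)<max(.4,2*r.std())]
    return P[:,::-1] if axis else P
def resid(c,P,k):
    f=192/np.tan(np.radians(c['vertical_fov'])/2)
    K=np.array([[f,0,c['cx']],[0,f,c['cy']],[0,0,1]])
    x=cv2.undistortPoints(P.reshape(-1,1,2).astype(float),K,np.array([k,0,0,0.])).reshape(-1,2)*f
    x=x-x.mean(0); return np.linalg.svd(x)[1][1]/np.sqrt(len(x))
E
python3 - <<'E'
from dist import *
C={n:np.load(f'{n}.npy',allow_pickle=True).item() for n in('top','scene')}
L={'top':[edgepts(C['top'],range(3,509),lambda u:52+u*(67-52)/512)],
 'scene':[edgepts(C['scene'],range(5,225),lambda u:254+u*(375-254)/225),edgepts(C['scene'],range(375,505),lambda u:112+(u-375)*(145-112)/130)]}
for n,ls in L.items():
    for P in ls:
        q=np.polyfit(P[:,0],P[:,1],2); print(n,len(P),P[0],P[-1],'quad',q[0], 'sag',q[0]*(np.ptp(P[:,0])/2)**2)
        r=minimize_scalar(lambda k:resid(C[n],P,k),bounds=(-.4,.4),method='bounded'); print(' k1',r.x,r.fun,'at0',resid(C[n],P,0))
E
```

```text
top 502 [ 3.         50.16666667] [508.    66.75] quad 2.195803190766243e-07 sag 0.013999617718129027
 k1 -0.00019266935141827476 0.13937624643671842 at0 0.13942317622282588
scene 218 [  5.  252.5] [224.         374.83333333] quad 2.9994455548187623e-06 sag 0.03596410206366567
 k1 0.0015561100091001441 0.0830501284455427 at0 0.08368764128389403
scene 38 [375.         114.16666667] [412.         120.45454545] quad -0.0006857666479004103 sag -0.2347036352439154
 k1 0.399995623365635 0.1956577129959195 at0 0.22579537524171475
```

```bash
python3 -m handwheel '{"translation":[[0.28,0.163,-0.07],[0.28,0.163,-0.07],[0.28,0.163,-0.07],[0.28,0.163,-0.07],[0.28,0.163,-0.07],[0.28,0.163,-0.07],[0.28,0.163,-0.07],[0.28,0.163,-0.07]],"twist":[-0.045,-0.045,-0.045,-0.045,-0.045,-0.045,-0.045,-0.045]}' 0; python3 - <<'E'
from h import *
for n in('scene','top'):
    c=capture(n); cv2.imwrite(f'pics/{n}1.png',c['img'][:,:,::-1]); np.save(f'{n}1.npy',c,allow_pickle=True)
    o=get_obs(); print(o['tool_pos'],o['tcp_rot'],proj(c,o['tool_pos']-[0,0,22]),proj(c,o['tool_pos']))
    u,v=map(int,proj(c,o['tool_pos'])); u=min(max(u,50),461)
    cv2.imwrite(f'pics/{n}1c.png',cv2.resize(c['img'][v-50:v+50,u-50:u+50,::-1],None,fx=6,fy=6,interpolation=cv2.INTER_CUBIC)); print(u-50,v-50)
E
```

```text
time: 2.0
tool_pos: [493.4, -304.0, 134.8]
tcp_rot: [-3.14, -0.005, -1.873]
contact_force: [0.5, -0.2, 0.1]
grip_width: 91.8
[ 497.2836585  -300.23782474  133.30255877] [-3.13945856e+00 -2.22055174e-03 -1.87273688e+00] (np.float64(177.17311988732172), np.float64(140.3948432886205)) (np.float64(176.29810240769893), np.float64(133.5226714008642))
126 83
[ 494.88456993 -301.70622095  133.66839363] [-3.14112826 -0.0033883  -1.86682129] (np.float64(386.56365988997646), np.float64(226.18960588778924)) (np.float64(390.01293348099045), np.float64(226.13994485089387))
340 176
```

View pics/scene1c.png

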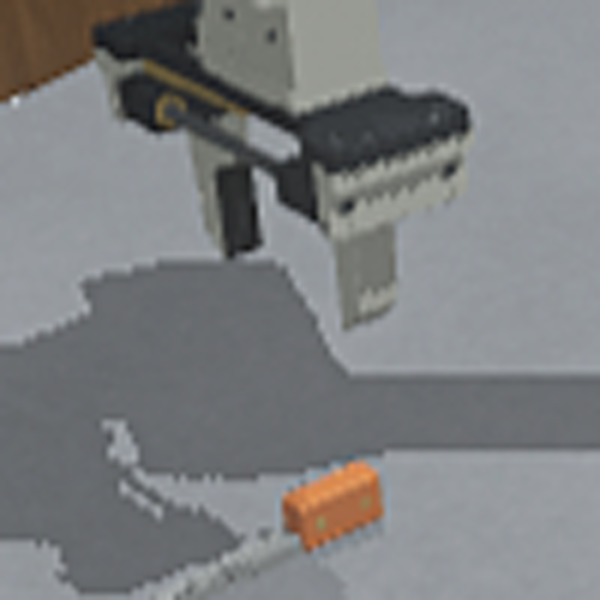

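View pics/top1c.png

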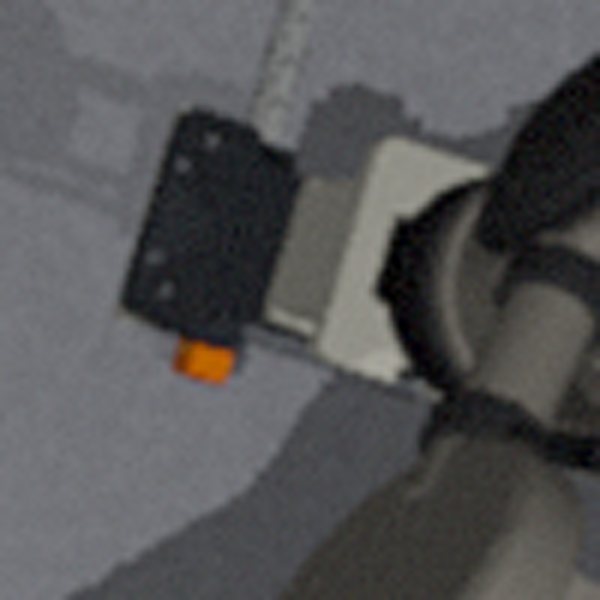

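```bash
python3 - <<'E'
from h import *
c=np.load('scene1.npy',allow_pickle=True).item(); t=np.load('top1.npy',allow_pickle=True).item()
for cc,p,off in((c,np.array([497.2,-300.2,133.3]),(126,83)),(t,np.array([494.9,-301.7,133.5]),(340,176))):
    a=-1.87; X=np.array([np.cos(a),np.sin(a),0]); Y=np.array([-X[1],X[0],0])
    for s in(-1,1):
        for r in (46,65):
            for q in(-9.5,9.5):
                u,v=proj(cc,p+s*r*X+q*Y-[0,0,22]); print('tip',s,r,q,round((u-off[0])*6),round((v-off[1])*6))
    for s in(-95,95):
        for q in (-37.5,37.5):
            for z in (44,70): u,v=proj(cc,p+s*X+q*Y+[0,0,z]); print('body',s,q,z,round((u-off[0])*6),round((v-off[1])*6))
E
```

```text
tip -1 46 -9.5 382 372
tip -1 46 9.5 348 386
tip -1 65 -9.5 406 387
tip -1 65 9.5 373 401
tip 1 46 -9.5 269 305
tip 1 46 9.5 236 317
tip 1 65 -9.5 247 292
tip 1 65 9.5 214 304
body -95 -37.5 44 486 261
body -95 -37.5 70 482 207
body -95 37.5 44 347 315
body -95 37.5 70 341 260
body 95 -37.5 44 243 133
body 95 -37.5 70 236 83
body 95 37.5 44 108 177
body 95 37.5 70 99 125
tip -1 46 -9.5 162 287
tip -1 46 9.5 176 241
tip -1 65 -9.5 116 271
tip -1 65 9.5 131 226
tip 1 46 -9.5 383 361
tip 1 46 9.5 396 316
tip 1 65 -9.5 429 377
tip 1 65 9.5 442 331
body -95 -37.5 44 69 314
body -95 -37.5 70 88 314
body -95 37.5 44 129 121
body -95 37.5 70 150 115
body 95 -37.5 44 563 481
body 95 -37.5 70 599 487
body 95 37.5 44 619 286
body 95 37.5 70 657 286
```

View pics/top1.png

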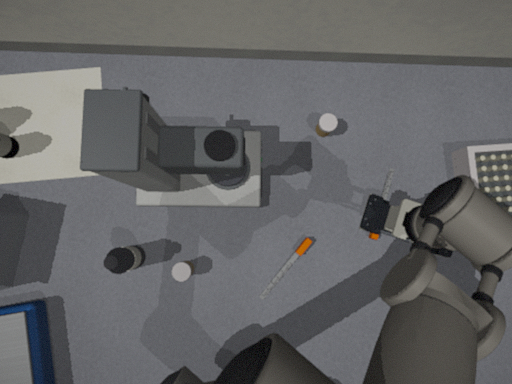

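```bash
python3 -m handwheel '{"translation":[[-0.013,-0.01,-0.1],[-0.013,-0.01,-0.1],[-0.013,-0.01,-0.1],[-0.013,-0.01,-0.1],[0,0,-0.06],[0,0,-0.02],[0,0,0],[0,0,0]],"twist":[0.006,0.006,0,0,0,0,0,0]}' 0; cat > look.py <<'E'
import sys
from h import *
tag=sys.argv[1]; r=int(sys.argv[2]) if len(sys.argv)>2 else 50
for n in sys.argv[3:] or('scene','top'):
    c=capture(n); np.save(f'{n}{tag}.npy',c,allow_pickle=True)
    o=get_obs(); p=o['tool_pos']
    u,v=map(int,proj(c,p)); u=min(max(u,r),511-r); v=min(max(v,r),383-r)
    k=600/(2*r)
    cv2.imwrite(f'pics/{n}{tag}.png',cv2.resize(c['img'][v-r:v+r,u-r:u+r,::-1],None,fx=k,fy=k,interpolation=cv2.INTER_CUBIC)); print(n,'origin',u-r,v-r,'k',k,'tip px',np.array(proj(c,p-[0,0,22])).round(1))
print(o['time'],p.round(1),o['tcp_rot'].round(4),o['contact_force'].round(2),o['moment'].round(2),o['grip_width'])
E
python3 look.py 2
```

```text
time: 3.1
tool_pos: [483.7, -310.3, 56.5]
tcp_rot: [3.141, -0.004, -1.849]
contact_force: [0.2, -0.9, 0.7]
grip_width: 92.0
scene origin 129 103 k 6.0 tip px [180.1 160.1]
top origin 332 180 k 6.0 tip px [379.  230.8]
3.2 [ 483.7 -310.3   56.6] [ 3.1409 -0.0036 -1.849 ] [-0.29  0.11  0.3 ] [0.01 0.03 0.02] 92.05737379108682
```

View pics/scene2.png

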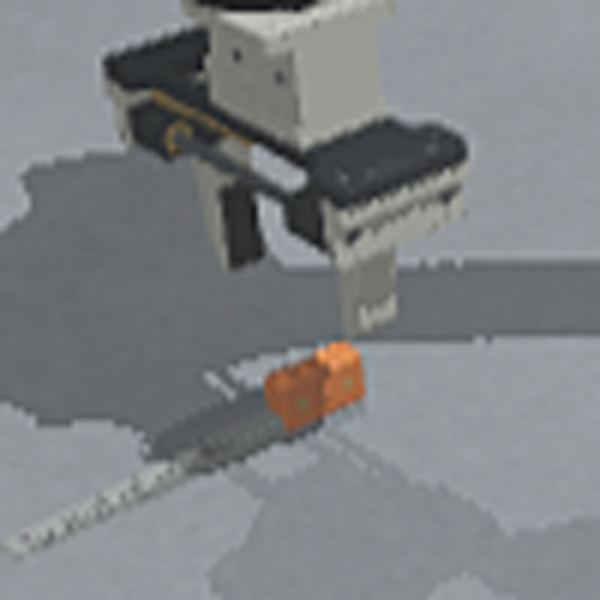

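View pics/top2.png

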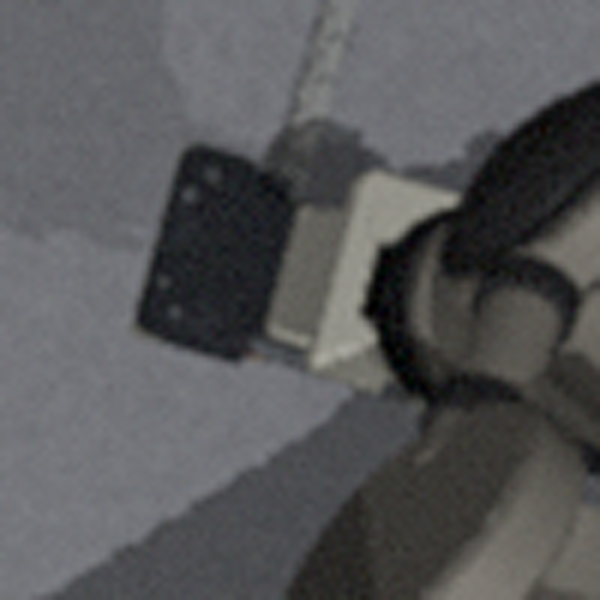

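```bash
python3 -m handwheel '{"translation":[[0.01,0.01,-0.05],[0.01,0.01,-0.05],[0,0,-0.05],[0,0,-0.02],[0,0,0],[0,0,0],[0,0,0],[0,0,0]],"twist":[0,0,0,0,0,0,0,0]}' 0; python3 look.py 3 40 scene
```

```text
time: 4.2
tool_pos: [487.2, -307.0, 29.6]
tcp_rot: [3.142, -0.004, -1.849]
contact_force: [-0.7, -0.3, 0.4]
grip_width: 91.9
scene origin 140 122 k 7.5 tip px [181.2 168.4]
4.25 [ 487.3 -307.1   29.6] [-3.1415 -0.004  -1.8487] [ 0.91 -0.4  -0.4 ] [0.06 0.01 0.02] 91.78623917094005
```

View pics/scene3.png

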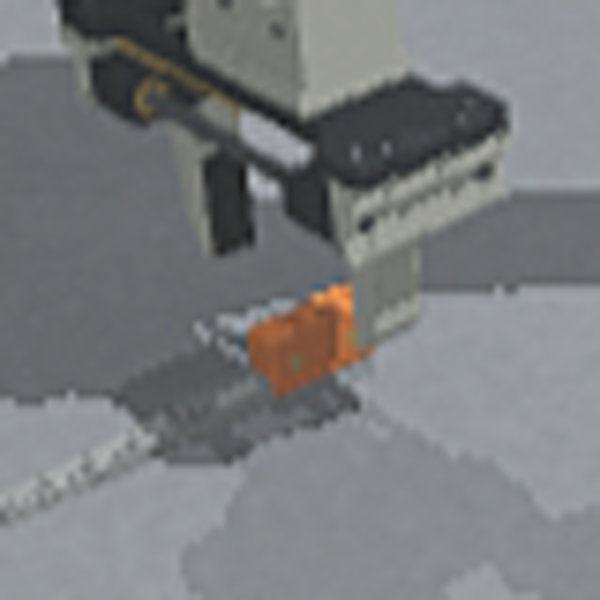

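```bash
python3 - <<'E'
from h import *
t=np.load('top2.npy',allow_pickle=True).item()
p=np.array([483.7,-310.3,56.6]);a=-1.849; X=np.array([np.cos(a),np.sin(a),0])
for z in(44,70,95,120): print(z,np.array(proj(t,p-95*X+[0,0,z])).round(1))
print('obs 359.8 219.2')
s=np.load('scene3.npy',allow_pickle=True).item()
print('handle centre top', proj(s,[487,-307.5,28]), 'crop',(np.array(proj(s,[487,-307.5,28]))-[140,122])*7.5)
E
```

```text
44 [350.7 219.1]
70 [353.7 218.8]
95 [356.7 218.5]
120 [360.  218.2]
obs 359.8 219.2
handle centre top (np.float64(180.4503290220544), np.float64(162.67248471962944)) crop [303.37746767 305.0436354 ]
```

```bash
python3 -m handwheel '{"translation":[[0,0,-0.013],[0,0,-0.013],[0,0,-0.007],[0,0,-0.007],[0,0,0],[0,0,0],[0,0,0],[0,0,0]],"twist":[0,0,0,0,0,0,0,0]}' 0; python3 look.py 4 40 scene
```

```text
time: 5.25
tool_pos: [487.3, -307.1, 23.3]
tcp_rot: [-3.141, -0.004, -1.849]
contact_force: [-0.1, 1.1, 0.4]
grip_width: 91.5
scene origin 140 124 k 7.5 tip px [181.4 170.1]
5.3 [ 487.3 -307.1   23.3] [-3.1413 -0.004  -1.8487] [ 0.2   0.29 -0.53] [ 0.04  0.03 -0.03] 91.94906890064095
```

View pics/scene4.png

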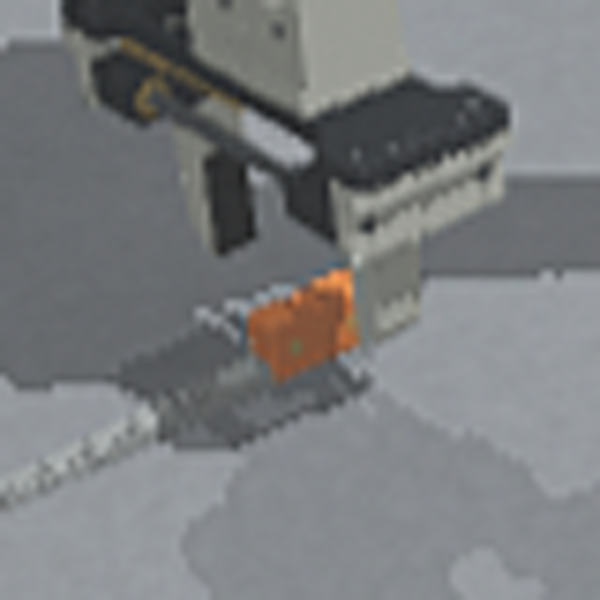

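```bash
python3 -m handwheel '{"translation":[[0,0,-0.006],[0,0,-0.006],[0,0,-0.006],[0,0,-0.006],[0,0,0],[0,0,0],[0,0,0],[0,0,0]],"twist":[0,0,0,0,0,0,0,0]}' 0; python3 -c "
from h import *
o=get_obs();print(o['tool_pos'],o['contact_force'],o['moment'])"
```

```text
time: 6.3
tool_pos: [487.3, -307.1, 19.5]
tcp_rot: [-3.141, -0.004, -1.849]
contact_force: [-0.6, 0.4, -0.5]
grip_width: 91.5
[ 487.32218861 -307.11577152   19.47557933] [-0.55357709  0.36924732 -0.52587836] [0.06311693 0.03364004 0.0140505 ]
```

```bash
python3 -m handwheel '{"translation":[[0,0,0.07],[0,0,0.07],[0,0,0.06],[0,0,0],[0,0,0],[0,0,0],[0,0,0],[0,0,0]],"twist":[0,0,0,0,0,0,0,0]}' 160; python3 look.py 5 40 scene
```

```text
time: 7.3
tool_pos: [487.3, -307.1, 51.9]
tcp_rot: [-3.141, -0.004, -1.849]
contact_force: [0.4, 0.3, -0.5]
grip_width: 34.5
scene origin 139 116 k 7.5 tip px [180.4 162.2]
7.35 [ 487.3 -307.1   51.9] [-3.141  -0.0042 -1.8487] [-0.51  0.22 -0.35] [0.01 0.03 0.  ] 34.45857321796811
```

View pics/scene5.png

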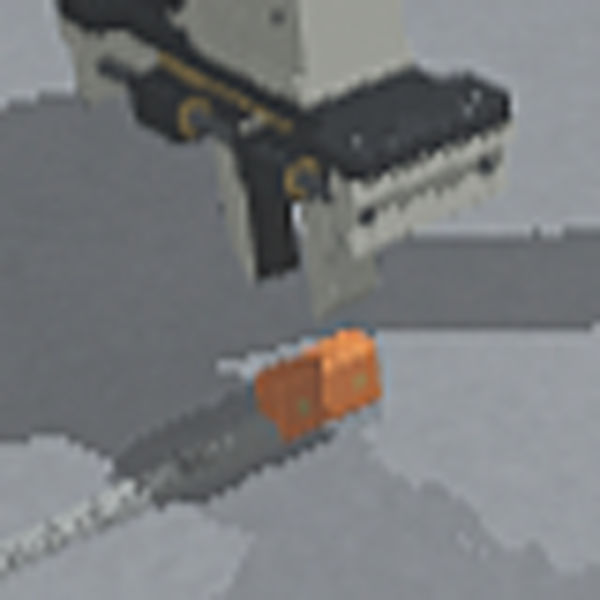

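Fingertips show about 22 mm higher than the stated tool geometry, whether open or part closed, and TCP z = 19.5 gave no contact. So I'll descend by feel and by picture.

```bash
python3 -m handwheel '{"translation":[[0,0,-0.08],[0,0,-0.08],[0,0,-0.07],[0,0,-0.03],[0,0,-0.01],[0,0,0],[0,0,0],[0,0,0]],"twist":[0,0,0,0,0,0,0,0]}' 60; python3 look.py 6 40 scene
```

```text
time: 8.35
tool_pos: [487.0, -306.9, 7.9]
tcp_rot: [3.141, -0.004, -1.849]
contact_force: [0.3, 0.3, 0.3]
grip_width: 70.1
scene origin 141 128 k 7.5 tip px [182.  174.2]
8.4 [ 487.1 -306.9    8. ] [ 3.1415 -0.0039 -1.8487] [-0.02 -0.04 -0.32] [0.04 0.05 0.04] 70.24485463754557
```

View pics/scene6.png

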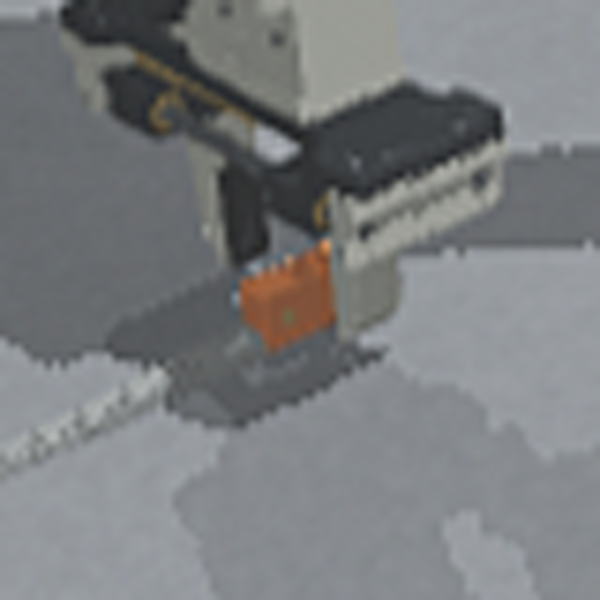

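```bash
python3 -m handwheel '{"translation":[[0,0,-0.01],[0,0,-0.01],[0,0,-0.008],[0,0,-0.006],[0,0,0],[0,0,0],[0,0,0],[0,0,0]],"twist":[0,0,0,0,0,0,0,0]}' -; python3 look.py 7 30 scene
```

```text
time: 9.4
tool_pos: [487.2, -307.0, 2.7]
tcp_rot: [-3.141, -0.004, -1.849]
contact_force: [-0.4, -0.0, -0.7]
grip_width: 70.5
scene origin 151 139 k 10.0 tip px [182.2 175.6]
9.45 [ 487.2 -307.     2.7] [-3.1413 -0.004  -1.8487] [-0.   -0.63 -0.18] [0.02 0.05 0.03] 70.77966557181539
```

View pics/scene7.png

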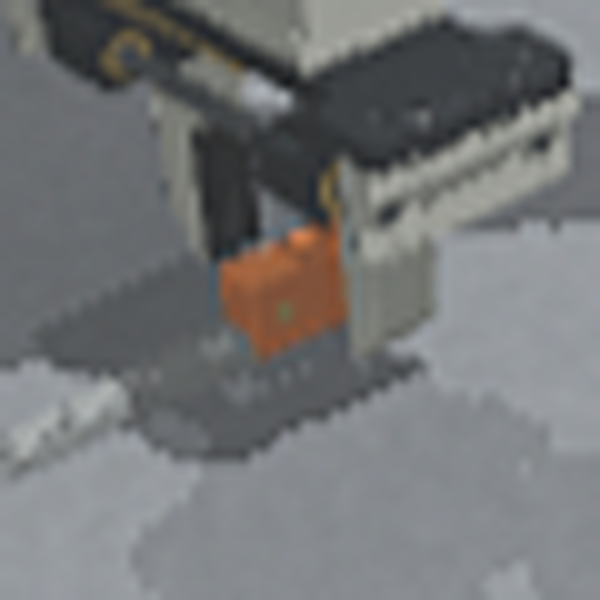

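```bash
python3 -m handwheel '{"translation":[[0,0,0],[0,0,0],[0,0,0],[0,0,0],[0,0,0],[0,0,0],[0,0,0],[0,0,0]],"twist":[0,0,0,0,0,0,0,0]}' 255; python3 look.py 8 30 scene
```

```text
time: 10.45
tool_pos: [487.2, -307.0, 2.8]
tcp_rot: [-3.141, -0.004, -1.849]
contact_force: [-0.1, 0.4, -0.6]
grip_width: 18.1
scene origin 151 139 k 10.0 tip px [182.2 175.6]
10.5 [ 487.2 -307.     2.8] [-3.1413 -0.004  -1.8488] [-0.49 -0.2   0.76] [0.05 0.06 0.02] 17.713538818867487
```

View pics/scene8.png

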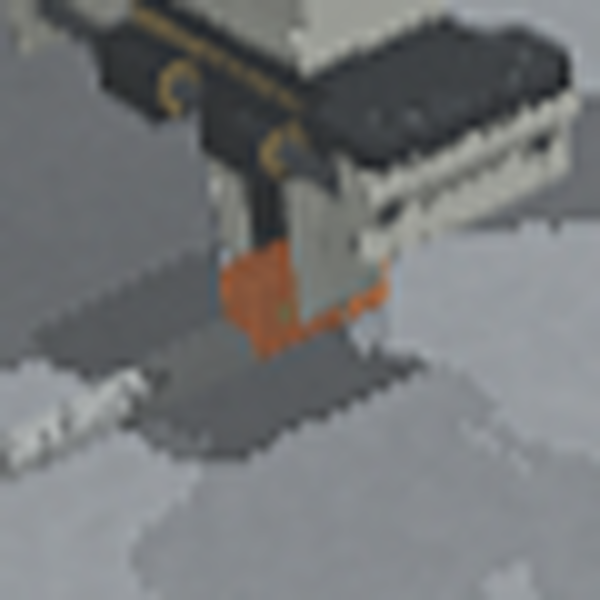

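```bash
python3 -m handwheel '{"translation":[[0,0,0.15],[0,0,0.25],[-0.05,0.15,0.2],[-0.07,0.3,0.08],[-0.07,0.33,0],[-0.07,0.33,0],[-0.07,0.33,0],[-0.07,0.3,0]],"twist":[0,0,0.03,0.03,0.03,0.03,0.03,0.02]}' -; python3 look.py 9 50 scene
```

```text
time: 11.5
tool_pos: [423.9, -41.1, 106.3]
tcp_rot: [3.141, -0.004, -1.579]
contact_force: [-0.5, 0.6, -0.6]
grip_width: 17.3
scene origin 221 103 k 6.0 tip px [271.  160.2]
11.55 [421.1 -36.6 105.9] [ 3.1374e+00 -8.0000e-04 -1.5760e+00] [-3.99  6.15 -2.21] [0.4  0.36 0.16] 17.801315596722613
```

View pics/scene9.png

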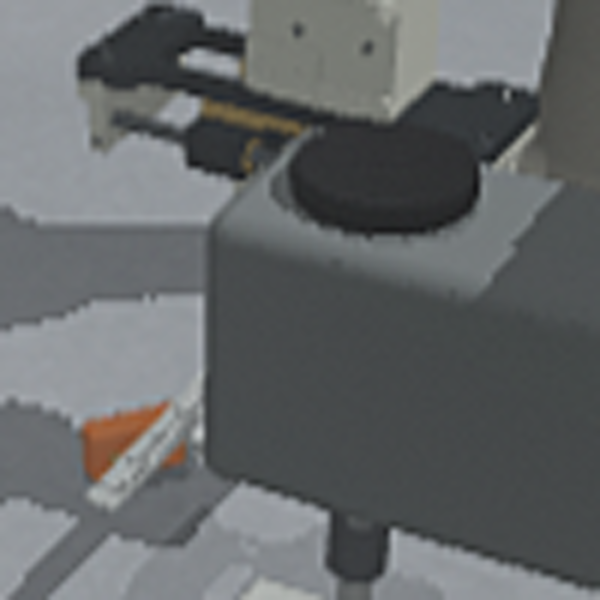

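```bash
python3 -m handwheel '{"translation":[[0.005,0.2,0],[0.005,0.2,0],[0.005,0.2,0],[0.005,0.15,0],[0,0.04,-0.03],[0,0,-0.04],[0,0,-0.03],[0,0,0]],"twist":[0,0,0,0,0,0,0,0]}' -; python3 look.py 10 60 scene top
```

```text
time: 12.55
tool_pos: [422.2, 85.2, 89.4]
tcp_rot: [3.135, -0.002, -1.574]
contact_force: [0.1, 0.3, -2.1]
grip_width: 17.3
scene origin 252 110 k 5.0 tip px [311.1 177.3]
top origin 163 191 k 5.0 tip px [224.3 251.4]
12.65 [422.6  85.4  89.8] [ 3.1363e+00 -1.5000e-03 -1.5738e+00] [-0.44  0.05 -2.01] [-0.02  0.09 -0.02] 17.67003433148607
```

View pics/scene10.png

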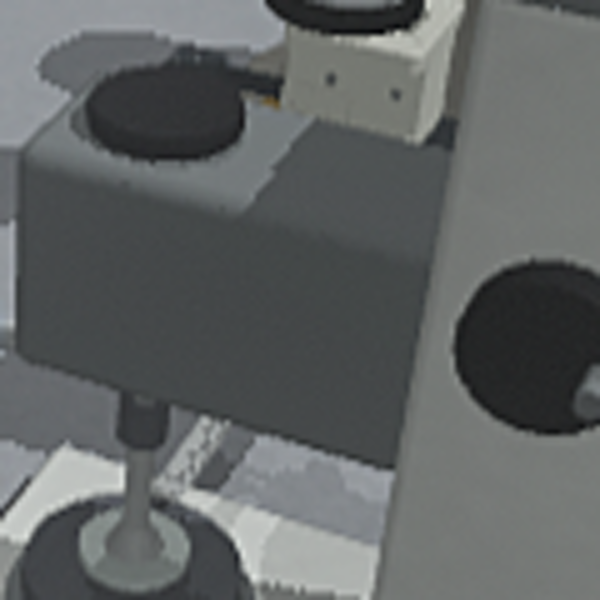

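View pics/top10.png

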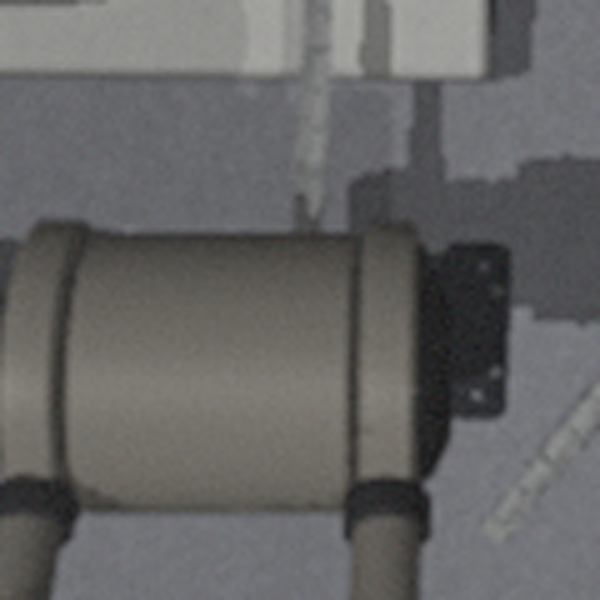

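```bash
python3 - <<'E'
from h import *
t=np.load('top10.npy',allow_pickle=True).item(); s=np.load('scene10.npy',allow_pickle=True).item()
a=cv2.resize(t['img'][140:240,180:280,::-1],None,fx=6,fy=6,interpolation=cv2.INTER_CUBIC); cv2.imwrite('pics/t10.png',a)
b=cv2.resize(s['img'][175:255,225:335,::-1],None,fx=7,fy=7,interpolation=cv2.INTER_CUBIC); cv2.imwrite('pics/s10.png',b)
print('pred tip top crop',(np.array(proj(t,[422.6+175,85.4,88]))+.5-[180,140])*6,'scene',(np.array(proj(s,[422.6+175,85.4,88]))+.5-[225,175])*7)
E
```

```text
pred tip top crop [280.36160125 243.15786137] scene [426.23910413 231.36366401]
```

View pics/t10.png

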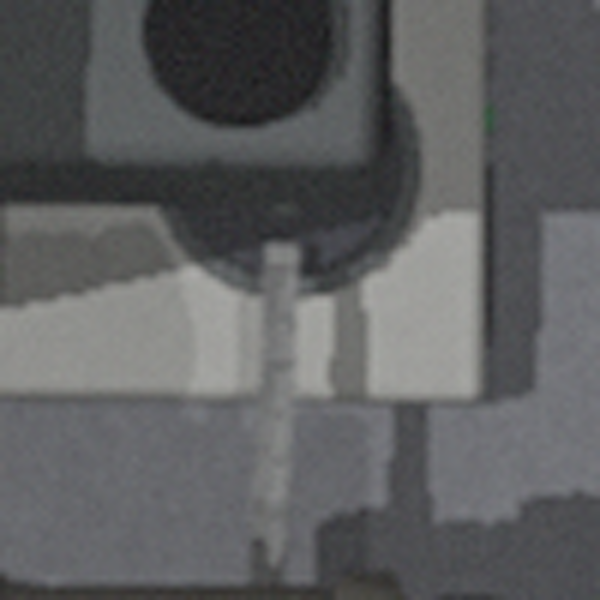

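View pics/s10.png

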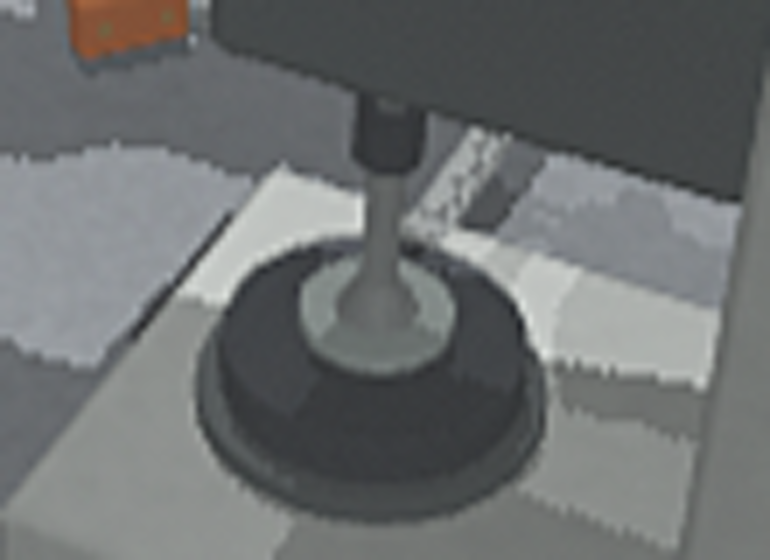

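The tip matches the prediction in both views: top crop (281,243) against (280,243), scene crop (425,235) against (426,231). So the tip is over the lower plate, just outside the upper plate's edge. Now I'll lower it.

```bash
cat > avg.py <<'E'
from h import *
import sys
n=int(sys.argv[1]) if len(sys.argv)>1 else 6
F=[];M=[];P=[];R=[]
for i in range(n):
    capture('scene'); o=get_obs(); F.append(o['contact_force']);M.append(o['moment']);P.append(o['tool_pos']);R.append(o['tcp_rot']%(2*np.pi))
print('F',np.mean(F,0).round(2),'sd',np.std(F,0).round(2),'M',np.mean(M,0).round(3),'sd',np.std(M,0).round(3));print('P',np.mean(P,0).round(2),'R',(np.mean(R,0)-[np.pi,0,0]).round(4),'t',o['time'])
E
python3 avg.py 5; python3 -m handwheel '{"translation":[[0.005,0.007,-0.02],[0,0,-0.02],[0,0,-0.015],[0,0,-0.01],[0,0,0],[0,0,0],[0,0,0],[0,0,0]],"twist":[0,0,0,0,0,0,0,0]}' -; python3 avg.py 5
```

```text
F [-0.59  0.21 -1.55] sd [0.59 0.57 0.54] M [0.034 0.044 0.009] sd [0.034 0.018 0.018]
P [422.7   85.69  90.1 ] R [-4.6000e-03  6.2818e+00  4.7098e+00] t 12.9
time: 13.9
tool_pos: [423.6, 87.0, 79.8]
tcp_rot: [3.137, -0.001, -1.573]
contact_force: [0.4, -0.7, -1.4]
grip_width: 17.7
F [-0.61 -0.31 -1.04] sd [0.08 0.19 0.33] M [ 0.019  0.062 -0.   ] sd [0.019 0.042 0.029]
P [423.54  87.06  79.79] R [-4.3000e-03  6.2818e+00  4.7104e+00] t 14.15
```

```bash
python3 -m handwheel '{"translation":[[0,0,-0.005],[0,0,-0.004],[0,0,-0.004],[0,0,0],[0,0,0],[0,0,0],[0,0,0],[0,0,0]],"twist":[0,0,0,0,0,0,0,0]}' -; python3 avg.py 4
```

```text
time: 15.15
tool_pos: [424.0, 87.1, 78.0]
tcp_rot: [3.138, -0.001, -1.573]
contact_force: [-1.0, 0.5, -0.3]
grip_width: 17.8
F [-0.22 -0.4  -1.11] sd [0.36 0.49 0.47] M [ 0.011 -0.064 -0.023] sd [0.022 0.019 0.007]
P [423.96  87.07  77.96] R [-3.2000e-03  6.2818e+00  4.7105e+00] t 15.35
```

```bash
python3 -m handwheel '{"translation":[[0,0,-0.004],[0,0,-0.003],[0,0,0],[0,0,0],[0,0,0],[0,0,0],[0,0,0],[0,0,0]],"twist":[0,0,0,0,0,0,0,0]}' -; python3 avg.py 4
```

```text
time: 16.35
tool_pos: [424.3, 87.1, 77.1]
tcp_rot: [3.139, -0.001, -1.573]
contact_force: [-1.3, -0.2, 0.5]
grip_width: 18.1
F [-0.26  0.22  0.52] sd [0.48 0.34 0.6 ] M [ 0.036 -0.167 -0.012] sd [0.041 0.027 0.033]
P [424.31  87.08  77.1 ] R [-2.2000e-03  6.2818e+00  4.7105e+00] t 16.55
```

```bash
python3 -m handwheel '{"translation":[[0.01,0,0.003],[0.04,0,0],[0.045,0,0],[0.045,0,0],[0.045,0,0],[0.04,0,0],[0.02,0,0],[0.007,0,0]],"twist":[0,0,0,0,0,0,0,0]}' -; python3 avg.py 6
```

```text
time: 17.55
tool_pos: [465.2, 87.0, 77.4]
tcp_rot: [3.139, -0.001, -1.573]
contact_force: [0.5, 0.3, 0.5]
grip_width: 17.7
F [0.53 0.11 0.26] sd [0.32 0.43 0.42] M [ 0.012 -0.186 -0.01 ] sd [0.021 0.021 0.031]
P [465.14  87.05  77.49] R [-1.9000e-03  6.2818e+00  4.7104e+00] t 17.85
```

```bash
python3 - <<'E'
from h import *
s=capture('scene'); t=capture('top')
cv2.imwrite('pics/s11.png',cv2.resize(s['img'][175:255,225:335,::-1],None,fx=7,fy=7,interpolation=cv2.INTER_CUBIC))
cv2.imwrite('pics/t11.png',cv2.resize(t['img'][140:240,180:280,::-1],None,fx=6,fy=6,interpolation=cv2.INTER_CUBIC))
E
```

```text
(no output)
```

View pics/s11.png

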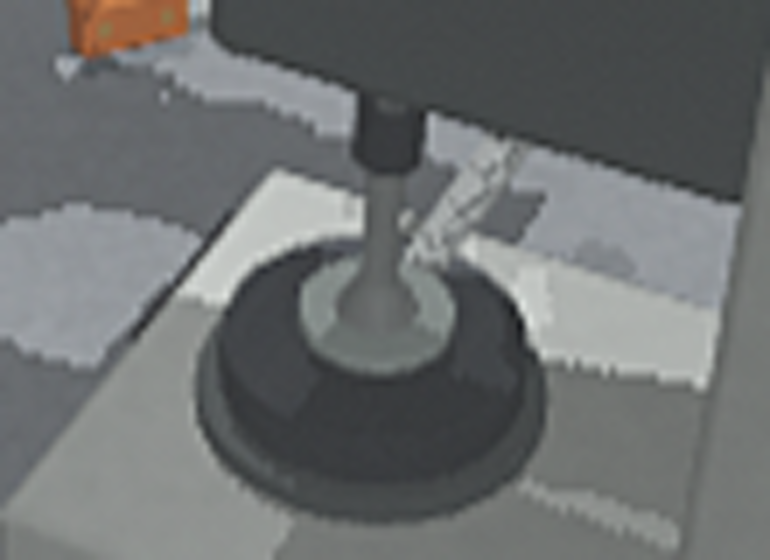

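View pics/t11.png

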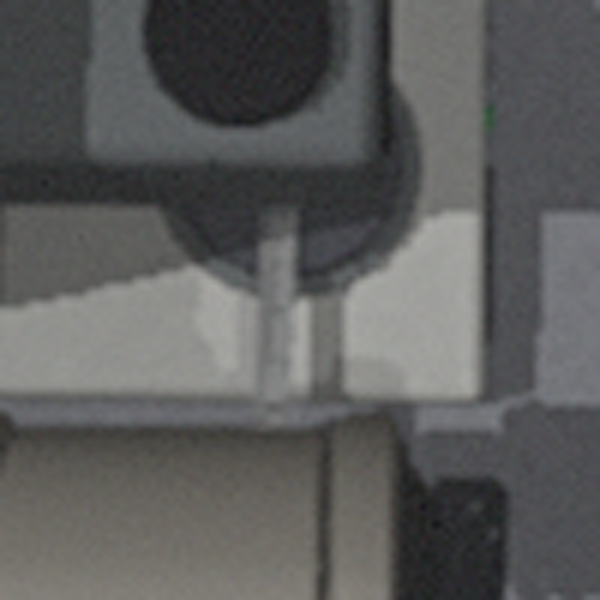

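```bash
python3 -m handwheel '{"translation":[[0.007,0,0],[0.007,0,0],[0.007,0,0],[0.007,0,0],[0.007,0,0],[0.005,0,0],[0.004,0,0],[0.004,0,0]],"twist":[0,0,0,0,0,0,0,0]}' -; python3 avg.py 5
```

```text
time: 18.95
tool_pos: [472.2, 87.1, 77.5]
tcp_rot: [3.139, -0.001, -1.573]
contact_force: [0.3, 0.5, 1.4]
grip_width: 17.8
F [ 0.12 -0.05  0.79] sd [0.46 0.23 0.31] M [-0.006 -0.157 -0.012] sd [0.026 0.035 0.025]
P [472.3   87.07  77.5 ] R [-2.7000e-03  6.2818e+00  4.7104e+00] t 19.2
```

```bash
python3 -m handwheel '{"translation":[[0.004,0,0],[0.004,0,0],[0.004,0,0],[0.004,0,0],[0.004,0,0],[0.004,0,0],[0.003,0,0],[0.003,0,0]],"twist":[0,0,0,0,0,0,0,0]}' -; python3 avg.py 5
```

```text
time: 20.2
tool_pos: [476.9, 87.1, 77.5]
tcp_rot: [3.139, -0.001, -1.573]
contact_force: [-1.1, 0.4, 1.0]
grip_width: 17.5
F [-0.37 -0.33  0.54] sd [0.1  0.42 0.49] M [ 0.031 -0.15  -0.   ] sd [0.032 0.035 0.029]
P [476.95  87.08  77.53] R [-2.9000e-03  6.2818e+00  4.7105e+00] t 20.45
```

```bash
python3 -m handwheel '{"translation":[[0.004,0,0],[0.004,0,0],[0.004,0,0],[0.004,0,0],[0.004,0,0],[0.004,0,0],[0.003,0,0],[0.003,0,0]],"twist":[0,0,0,0,0,0,0,0]}' -; python3 avg.py 5
```

```text
time: 21.45
tool_pos: [481.6, 87.1, 77.5]
tcp_rot: [3.138, -0.001, -1.573]
contact_force: [-1.1, -0.8, 1.2]
grip_width: 18.0
F [-0.25  0.18  0.84] sd [0.33 0.35 0.15] M [ 0.034 -0.136  0.004] sd [0.027 0.034 0.022]
P [481.67  87.08  77.54] R [-3.0000e-03  6.2818e+00  4.7105e+00] t 21.7
```

```bash
python3 -m handwheel '{"translation":[[0.003,0,0],[0.003,0,0],[0.003,0,0],[0.003,0,0],[0.003,0,0],[0.003,0,0],[0.003,0,0],[0.003,0,0]],"twist":[0,0,0,0,0,0,0,0]}' -; python3 avg.py 5
```

```text
time: 22.7
tool_pos: [485.3, 87.1, 77.5]
tcp_rot: [3.138, -0.001, -1.573]
contact_force: [-1.1, -0.4, 1.1]
grip_width: 17.8
F [-0.14  0.15  0.95] sd [0.07 0.3  0.39] M [ 0.045 -0.137  0.017] sd [0.014 0.027 0.025]
P [485.38  87.08  77.55] R [-3.1000e-03  6.2818e+00  4.7105e+00] t 22.95
```

```bash
python3 -m handwheel '{"translation":[[0.003,0,0],[0.003,0,0],[0.003,0,0],[0.003,0,0],[0.003,0,0],[0.003,0,0],[0.003,0,0],[0.003,0,0]],"twist":[0,0,0,0,0,0,0,0]}' -; python3 avg.py 5
```

```text
time: 23.95
tool_pos: [489.0, 87.1, 77.6]
tcp_rot: [3.138, -0.001, -1.573]
contact_force: [-1.3, -0.4, 0.0]
grip_width: 17.6
F [-0.07 -0.24  1.25] sd [0.38 0.64 0.33] M [ 0.013 -0.117  0.012] sd [0.023 0.042 0.016]
P [489.12  87.1   77.56] R [-3.2000e-03  6.2818e+00  4.7105e+00] t 24.2
```

```bash
python3 -m handwheel '{"translation":[[0.003,0,0],[0.003,0,0],[0.003,0,0],[0.003,0,0],[0.003,0,0],[0.003,0,0],[0.003,0,0],[0.003,0,0]],"twist":[0,0,0,0,0,0,0,0]}' -; python3 avg.py 5
```

```text
time: 25.2
tool_pos: [492.8, 87.1, 77.6]
tcp_rot: [3.138, -0.001, -1.573]
contact_force: [-0.6, -0.8, 1.8]
grip_width: 17.5
F [-0.44 -0.23  1.33] sd [0.6  0.65 0.32] M [ 0.031 -0.127 -0.013] sd [0.042 0.04  0.009]
P [492.85  87.09  77.57] R [-3.4000e-03  6.2818e+00  4.7105e+00] t 25.45
```

```bash
python3 -m handwheel '{"translation":[[0.003,0,0],[0.003,0,0],[0.003,0,0],[0.003,0,0],[0.003,0,0],[0.003,0,0],[0.003,0,0],[0.003,0,0]],"twist":[0,0,0,0,0,0,0,0]}' -; python3 avg.py 5
```

```text
time: 26.45
tool_pos: [496.5, 87.1, 77.6]
tcp_rot: [3.138, -0.001, -1.573]
contact_force: [-0.8, -0.2, 2.2]
grip_width: 17.8
F [-0.56 -0.01  1.25] sd [0.09 0.31 0.34] M [ 0.019 -0.119 -0.021] sd [0.031 0.019 0.024]
P [496.59  87.1   77.6 ] R [-3.5000e-03  6.2818e+00  4.7105e+00] t 26.7
```

```bash
python3 -m handwheel '{"translation":[[0.003,0,0],[0.003,0,0],[0.003,0,0],[0.003,0,0],[0.003,0,0],[0.003,0,0],[0.003,0,0],[0.003,0,0]],"twist":[0,0,0,0,0,0,0,0]}' -; python3 avg.py 5
```

```text
time: 27.7
tool_pos: [500.2, 87.1, 77.6]
tcp_rot: [3.138, -0.001, -1.573]
contact_force: [-0.4, -0.7, 1.6]
grip_width: 17.6
F [-0.47  0.15  1.45] sd [0.32 0.35 0.37] M [ 0.013 -0.128 -0.005] sd [0.031 0.051 0.017]
P [500.31  87.11  77.6 ] R [-3.6000e-03  6.2818e+00  4.7105e+00] t 27.95
```

```bash
python3 - <<'E'
from h import *
s=capture('scene'); np.save('s12.npy',s,allow_pickle=True)
cv2.imwrite('pics/s12.png',cv2.resize(s['img'][195:265,225:335,::-1],None,fx=7,fy=7,interpolation=cv2.INTER_CUBIC))
u=(np.array(proj(s,[675.3,87.1,76.5]))+.5-[225,195])*7; print('pred tip crop',u)
E
```

```text
pred tip crop [327.42953111 260.66392798]
```

View pics/s12.png

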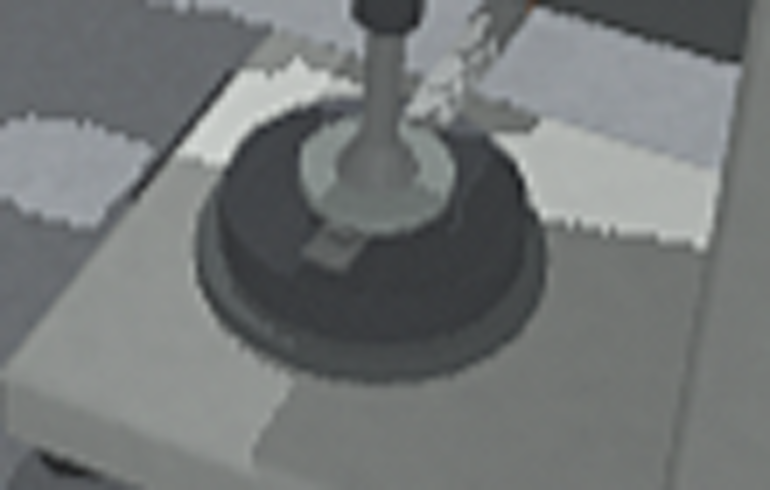

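```bash
python3 -m handwheel '{"translation":[[0.003,0,0],[0.003,0,0],[0.003,0,0],[0.003,0,0],[0.003,0,0],[0.003,0,0],[0.002,0,0],[0.002,0,0]],"twist":[0,0,0,0,0,0,0,0]}' -; python3 avg.py 5
```

```text
time: 29.0
tool_pos: [503.6, 87.1, 77.6]
tcp_rot: [3.138, -0.001, -1.573]
contact_force: [-0.7, -0.1, 2.1]
grip_width: 17.7
F [-0.94 -0.02  1.6 ] sd [0.37 0.58 0.25] M [ 0.003 -0.075  0.004] sd [0.036 0.042 0.017]
P [503.63  87.11  77.61] R [-4.0000e-03  6.2818e+00  4.7105e+00] t 29.25
```

```bash
python3 -m handwheel '{"translation":[[0.002,0,0],[0.002,0,0],[0.002,0,0],[0.002,0,0],[0.002,0,0],[0.002,0,0],[0.002,0,0],[0.002,0,0]],"twist":[0,0,0,0,0,0,0,0]}' -; python3 avg.py 5
```

```text
time: 30.25
tool_pos: [505.6, 87.1, 77.6]
tcp_rot: [3.136, -0.001, -1.573]
contact_force: [-1.7, -0.5, 2.5]
grip_width: 17.8
F [-1.99 -0.04  2.48] sd [0.44 0.46 0.55] M [ 0.01   0.104 -0.014] sd [0.027 0.031 0.024]
P [505.61  87.13  77.61] R [-5.1000e-03  6.2818e+00  4.7106e+00] t 30.5
```

```bash
python3 avg.py 6; python3 - <<'E'
from h import *
s=capture('scene'); a=np.load('s12.npy',allow_pickle=True).item()
f=lambda c:cv2.resize(c['img'][195:250,245:320,::-1],None,fx=8,fy=8,interpolation=cv2.INTER_CUBIC)
cv2.imwrite('pics/s13.png',f(s))
b=np.load('scene.npy',allow_pickle=True).item()
# upper plate/shaft vertical shift vs start picture
g=lambda c:cv2.cvtColor(c['img'],cv2.COLOR_RGB2GRAY).astype(np.float32)[196:216,268:290]
print('shift',cv2.phaseCorrelate(g(b),g(s)))
E
```

```text
F [-2.09  0.4   2.77] sd [0.26 0.67 0.38] M [0.008 0.089 0.004] sd [0.038 0.021 0.018]
P [505.63  87.13  77.62] R [-5.0000e-03  6.2818e+00  4.7106e+00] t 30.8
shift ((-0.07457769174242657, 0.1995937911068424), 0.7990021884441376)
```

View pics/s13.png

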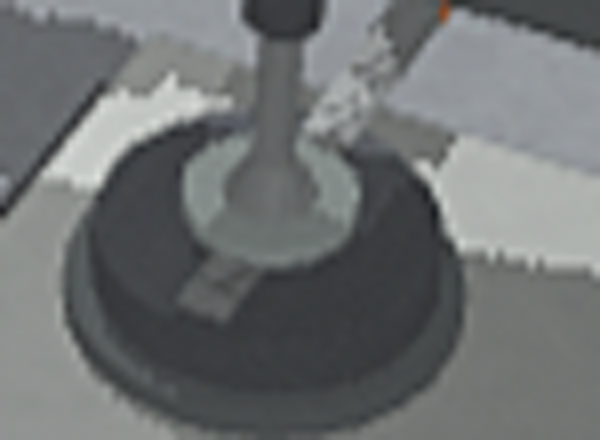

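```bash
python3 - <<'E'
from h import *
print(close_job()); o=get_obs(); print(o['time'],o['tool_pos'],o['contact_force'],o['grip_width'])
E
```

```text
the job is handed in; nothing more can be done
None
the job is handed in; nothing more can be done
```

I gripped the right-hand gauge by its orange handle, laid the blade on the lower plate and slid it tip first under the middle of the upper plate until it dragged. The job was handed in at 30.9 s with the gauge still held at that depth.

**Last checks**
- **Drag:** about 1.5 N above the sliding baseline (sideways force −2.0 N against −0.5 N), and it held steady. I put the squeeze on the blade at about 2–2.7 N, roughly where the spindle starts to lift. That means a lift of no more than about 0.05 mm.
- **Gap:** first contact came at about x = 503–504 mm, which corresponds to a gap of about 4.8 mm. That lies within the stated 3.2–5.2 mm.
- **Position:** the tip matched its predicted spot to within about 1 px in the pictures, and the blade ran within about 1 mm of the plates' axis.
- **Grip:** the opening read 17.8 mm on the 18 mm handle.
- **Bottle and jars:** I kept the arm clear of them, but did not check them again in a closing picture.

**Checks that disagreed or stay uncertain**
- The fingertips showed about 22 mm higher in the pictures than the stated tool geometry. I went down to the handle by picture and by feel for that reason.
- Upward force rose by about 1.3 N when the blade first dragged, and I could not fully explain it. The blade may be tilted a few thousandths of a radian off flat.
- Lift was never measured directly. The picture check of the shaft showed 0.2 px of movement, which is no visible lift but too coarse to confirm 0.05 mm.

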